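# Index the amber drilling jig to its next hole

### The arm

A 7-joint arm with a two-finger parallel gripper is mounted at the origin on a cart in front of the work surface, level with it; the furniture and walls round the work are solid. World frame = base frame: x ahead of the robot, y to its left, z up, the work surface at z = 0. Lengths are in m, angles in rad, forces in N, time in s.
With the tool pointing down it reaches from about 0.4 to 0.925 m from the base axis. Payload 5.6 kg.
Tool frame: the origin (TCP) lies between the finger pads; the fingertips stand 11 mm ahead of it and the grasp point (between the pads) lies 8 mm behind it (r.finger_overhang is the z of the fingertips in the tool frame, in m); z points along the fingers, y is the direction in which the jaws open and shut (so a half turn about z gives the same grasp; the last joint's range is limited). The gripper opens to 85 mm and grips with 20 to 120 N. Pads are 22 mm wide; open, the fingers measure 114 mm over their backs; the gripper's body (76 mm by 85 mm) begins 54 mm behind the grasp point. The pads swing forward as they close: fully open they stand 13 mm farther back than shut.
Start: joints at [1.154, 0.468, -0.012, 1.603, 0.006, 1.071, -0.056], TCP at [0.237, -0.605, 0.207] pointing down, gripper open.
Joint ranges: [-2.53, 2.53], [-0.31, 2.02], [-1.57, 1.55], [0.28, 2.44], [-1.29, 4.43], [0.15, 1.84], [-2.92, 2.92]. Speed limits (rad/s): [2.57, 2.57, 3.14, 3.14, 3.14, 3.14, 3.14].

### API

Orientations are given as [roll, pitch, yaw] about the fixed x, y, z axes, in that order (R = Rz(yaw) Ry(pitch) Rx(roll)).
In Python, from station import r gives the robot as it stands. The module is installed in compiled form; this text tells all that it offers. Calls block until the motion is done:
- r.move_ptp(position, orientation): joint-space move of the TCP to a pose.
- r.move_linear(position, ori=None, velocity=0.15, force_limit=None): straight line of the TCP; ori=None keeps the orientation; velocity is the mean speed in m/s. With force_limit (N) it stops when the force on the tool has changed by that much, and returns True; else False.
- r.move_j(angles): joint-space move.
- r.gripper_open() and r.clamp(): open the fingers fully, or close them until they stop; the grip force is fixed at half the most.
- r.dwell(seconds).
- r.solve_ik(position, orientation): joint angles nearest the present ones, or None.
- r.capture(name): name is "side" or "top"; returns a dict with "image" (480x640x3 uint8, red, green, blue), "fov_y" (degrees; the focal length in pixels is half the picture's height over the tangent of half this angle, whatever the lens; pixels are square), "cx", "cy" (the principal point, pixels), "R" (3x3) and "t" (3): a world point X has camera coordinates R X + t. Camera axes: x right, y down, z forward; pixel columns grow to the right and rows downward; lengths in m; the calibration is good to about 2 mm. A picture is of the moment at which its call begins. There is no depth.
A pose or a line that the arm cannot do raises r.MotionError and nothing moves.
- r.job_done(): hands the job in, once; it reports no verdict.
Readings, each from a call of its own:
- r.current_time_s(): time.
- r.current_q(): joint angles.
- r.current_dq(): joint speeds.
- r.current_effort(): joint torques, N m.
- r.current_eef_pos(): TCP position.
- r.current_tool_rot(): TCP orientation.
- r.current_contact_force(): force on the tool from outside, world axes, zero at the start.
- r.current_moment(): the same for the moment, N m.
- r.current_finger_gap(): opening from 0.0 (shut) to 1.0 (fully open).
Only numpy, scipy, OpenCV 4.12 (cv2) and the standard library are available. Lean on these libraries where they do the work, as an engineer would, in place of code of your own. Each camera call takes 0.05 s, during which the arm holds its last target.

### The job

Move the amber drilling jig on by one station: with the fingertips press the red plunger down, keep it pressed while you start turning the table anticlockwise (seen from above, as the yellow arrow shows), and bring it to the very next hole, where the plunger must spring fully up again. Do not turn the table backwards or on past that hole. Leave the amber blanks lying in their nests and the torch, needle file and steel cone where they are.

Things in the scene. Friction and masses are not known exactly. Their poses are not given: they have to be found in the camera images.
- jig: Fixed round blue-grey base, 280 mm across, with a steel index plate on top (26 mm high). Origin on the pivot axis at table height; z up; +x points to the drill bush bracket (away from the robot within 0.55 rad), which is 110 mm high and stands on +x, 60 to 175 mm from the axis. A circular slot of radius 120 mm in the plate widens to six 14 mm holes, 60 degrees apart.
- index_table (a joint): Angle of the aluminium table (disc of 208 mm, top 38 mm high, with six nests and an arm for the plunger), rad: about 0 at the start in the first hole, grows anticlockwise seen from above, 1.047 in the next hole. Friction 0.1 N m; it stays where it is left. Locked while the plunger is up in a hole, with a play of 0.0125 rad either way.
- plunger (a joint): How far the plunger is pressed down, m: 0 fully up (seated), 0.010 fully down; spring 4 N at 0, 8 N at 0.010. The table comes free when it is pressed more than 0.0055. Let go between holes it rests at about 0.0055 under the plate while the table still turns, and springs up to 0 on meeting a hole (within 1.5 mm, 0.0125 rad).
- plunger_top (a point): Centre of the top face of the plunger's red knob, 31 mm in diameter and 12 mm high, top 72 mm above the table when up; it stands on the arm, 120 mm from the pivot, above the slot, and goes round with the table. Below the knob: a steel stem of 10 mm and a sleeve 23 mm in diameter, 38 to 48 mm high.
- pivot (a point): Point on the table's axis of rotation, at the height of the disc's top, 38 mm.
- next_hole (a point): Centre of the next hole, in the plate's top face (26 mm high), 60 degrees anticlockwise of the first about the pivot; fixed. The plunger must end above it.
- bush (a point): Lower end of the brass drill bush, 76 mm from the axis on the jig's +x side, 74 mm above the table; fixed.
- blank1: Loose amber blank, 31x49x16 mm, lying in nest 1; origin at the centre of its underside. Under the bush at the start.
- blank2: Loose amber blank, 29x48x13 mm, lying in nest 2; origin at the centre of its underside. 60 degrees anticlockwise of blank 1.
- blank3: Loose amber blank, 33x51x16 mm, lying in nest 3; origin at the centre of its underside. 120 degrees on.
- blank4: Loose amber blank, 24x46x12 mm, lying in nest 4; origin at the centre of its underside. 180 degrees on.
- blank5: Loose amber blank, 27x40x30 mm, lying in nest 5; origin at the centre of its underside. 240 degrees on.
- blank6: Loose amber blank, 24x41x10 mm, lying in nest 6; origin at the centre of its underside. 300 degrees on (60 degrees clockwise of blank 1): it comes under the bush when the table is indexed by one hole.
- nest1 (a point): Centre of the floor of nest 1, 76 mm from the axis, turning with the table: a black rubber tray 44x62 mm outside, 2.5 mm walls, 8 mm high, floor 2.5 mm above the disc.
- nest2 (a point): Centre of the floor of nest 2, 76 mm from the axis, turning with the table: a black rubber tray 44x62 mm outside, 2.5 mm walls, 8 mm high, floor 2.5 mm above the disc.
- nest3 (a point): Centre of the floor of nest 3, 76 mm from the axis, turning with the table: a black rubber tray 44x62 mm outside, 2.5 mm walls, 8 mm high, floor 2.5 mm above the disc.
- nest4 (a point): Centre of the floor of nest 4, 76 mm from the axis, turning with the table: a black rubber tray 44x62 mm outside, 2.5 mm walls, 8 mm high, floor 2.5 mm above the disc.
- nest5 (a point): Centre of the floor of nest 5, 76 mm from the axis, turning with the table: a black rubber tray 44x62 mm outside, 2.5 mm walls, 8 mm high, floor 2.5 mm above the disc.
- nest6 (a point): Centre of the floor of nest 6, 76 mm from the axis, turning with the table: a black rubber tray 44x62 mm outside, 2.5 mm walls, 8 mm high, floor 2.5 mm above the disc.
- torch: Grey pocket torch standing on its tail beside the jig (left of it), 33 mm in diameter, 106 mm high; loose; origin at the centre of its foot. To be left alone.
- needle_file: Needle file with a wooden handle lying left of the jig, 12x153x12 mm; loose; origin at its centre, underside. To be left alone.
- steel_cone: Turned steel cone cap standing right of the jig, 49 mm in diameter, 76 mm high; loose; origin at the centre of its foot. To be left alone.
There are look-alikes about, which are no part of the job. What is shaped like the blank6 but white is not meant.

How it is judged:
On the way, in this order (a step that is already met when the one before it is completed fails the run):
1. the plunger is pressed in by the fingertips while the table still stands at its first hole (value of joint plunger above 0.0055 m and value of joint index_table below 0.06 rad and contact force between the fingers and plunger above 1 N), for 0.05 s.
2. the table is turned out of the first hole, with the collar withdrawn below the plate (value of joint plunger above 0.0045 m and value of joint index_table above 0.15 rad), for 0.1 s.
3. the plunger has sprung up in the next hole (value of joint plunger below 0.0015 m and value of joint index_table between 1.0172 and 1.0772 rad), for 0.2 s.
At the end, for the whole second after the job is handed in: The table stands at the next hole, 60 degrees anticlockwise of where it began (within 0.03 rad), at rest, with the plunger fully up (within 1.5 mm), every amber blank within 20 mm of its nest's centre, and torch, file and cone within 20 mm of where they stood (all of step 3 and velocity of joint index_table between -0.02 and 0.02 rad/s and distance between blank1 and nest1 below 0.02 m and distance between blank2 and nest2 below 0.02 m and distance between blank3 and nest3 below 0.02 m and distance between blank4 and nest4 below 0.02 m and distance between blank5 and nest5 below 0.02 m and distance between blank6 and nest6 below 0.02 m and distance of each of torch, needle_file, steel_cone from where it was at the start of the episode below 0.02 m); the robot touches nothing.
It fails at once if the table is turned the wrong way (more than 0.2 rad clockwise) (value of joint index_table below -0.2 rad).
It fails at once if the table is carried past the next hole, by more than 0.5 rad (value of joint index_table above 1.547 rad).
It fails at once if an amber blank is lifted or knocked out of its nest (more than 20 mm from its centre) (distance between blank1 and nest1 above 0.02 m or distance between blank2 and nest2 above 0.02 m or distance between blank3 and nest3 above 0.02 m or distance between blank4 and nest4 above 0.02 m or distance between blank5 and nest5 above 0.02 m or distance between blank6 and nest6 above 0.02 m).
It fails at once if the torch, needle file or steel cone is moved by more than 20 mm (distance of any of torch, needle_file, steel_cone from where it was at the start of the episode above 0.02 m).
It also fails if it takes over 42 s, if anything falls off the work surface, if the arm or the gripper's body presses on something with over 40 N, if the wrist force passes 120 N, or if a joint passes its speed limit or range.

## Working session

There is one attempt and no reset: what is moved stays moved. The work goes in short steps, each a Python script; the robot and the scene stay as the last script left them, time stands still between calls to the robot, and variables do not carry over. Pictures are saved under pics/ and viewed, and the job is handed in when it is done.

```bash
mkdir -p pics; ls; python3 - <<'E'
from station import r
import cv2,pickle
for n in("side","top"):
    c=r.capture(n); cv2.imwrite(f"pics/{n}0.png",c["image"][:,:,::-1]); pickle.dump(c,open(f"{n}0.pkl","wb"))
    print(n,c["fov_y"],c["cx"],c["cy"],c["R"],c["t"])
print(r.current_time_s(),r.finger_overhang,r.current_tool_rot())
E
```

```text
pics
side 46.51020890848239 318.8229890283411 235.93915716119568 [[ 9.99969702e-01 -7.76413708e-03  5.60320884e-04]
 [-2.42425491e-03 -3.79011361e-01 -9.25388843e-01]
 [ 7.39721381e-03  9.25359447e-01 -3.79018699e-01]] [-0.58970715  0.06359822  1.20563373]
top 56.840188146215255 314.3918339759948 242.4181953349705 [[-0.02640582 -0.99929137 -0.02682318]
 [-0.983768    0.03074112 -0.17679226]
 [ 0.17749155  0.02171944 -0.98388262]] [0.00690229 0.61051882 0.83581912]
0.1 0.011 [-3.14000540e+00  1.37641837e-04  3.73780576e-01]
```

View pics/side0.png

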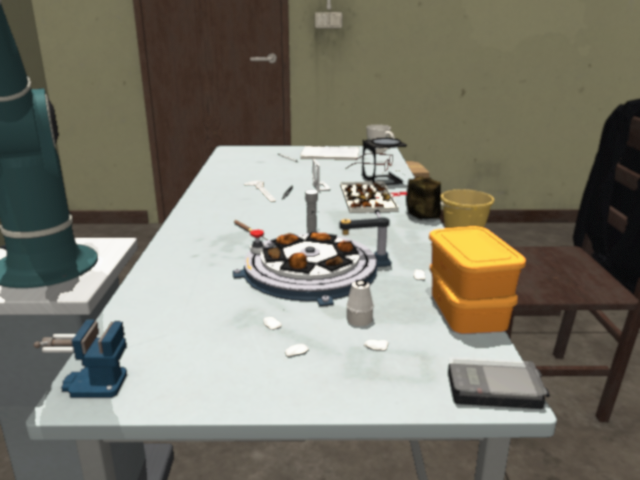

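View pics/top0.png

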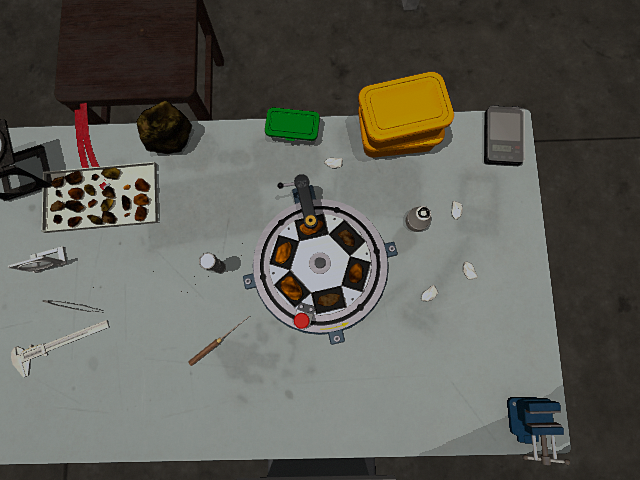

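```bash
cat > h.py <<'E'
import numpy as np,pickle
def K(c):
    f=240/np.tan(np.radians(c["fov_y"])/2); return f
def proj(c,X):
    p=np.asarray(c["R"])@np.asarray(X,float)+c["t"]; f=K(c); return np.array([f*p[0]/p[2]+c["cx"],f*p[1]/p[2]+c["cy"]])
def back(c,u,v,z):
    R=np.asarray(c["R"]);f=K(c); d=R.T@np.array([(u-c["cx"])/f,(v-c["cy"])/f,1]); o=-R.T@np.asarray(c["t"])
    return o+d*(z-o[2])/d[2]
def load(n): return pickle.load(open(n+".pkl","rb"))
E
python3 - <<'E'
from h import *
import cv2
t=load("top0");s=load("side0")
print(proj(t,[.237,-.605,.207]),proj(s,[.237,-.605,.207]))
im=t["image"][170:350,230:410,::-1]; cv2.imwrite("pics/topc.png",cv2.resize(im,None,fx=3.3,fy=3.3,interpolation=cv2.INTER_CUBIC))
im=s["image"][180:340,220:400,::-1]; cv2.imwrite("pics/sidec.png",cv2.resize(im,None,fx=3.6,fy=3.6,interpolation=cv2.INTER_CUBIC))
print("o",-np.array(t["R"]).T@t["t"],-np.array(s["R"]).T@s["t"])
E
```

```text
[716.68747691 458.55319512] [-22.59207195 334.83053758]
o [ 0.4524403  -0.03002416  0.93046805] [ 0.58092513 -1.09611868  0.51614124]
```

View pics/topc.png

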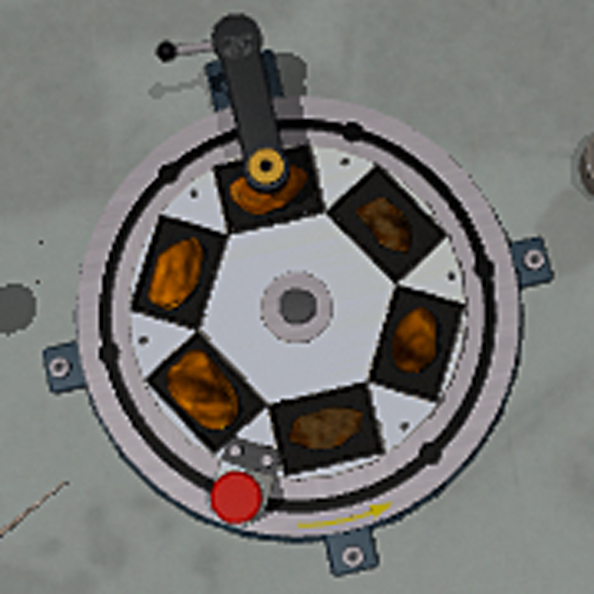

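View pics/sidec.png

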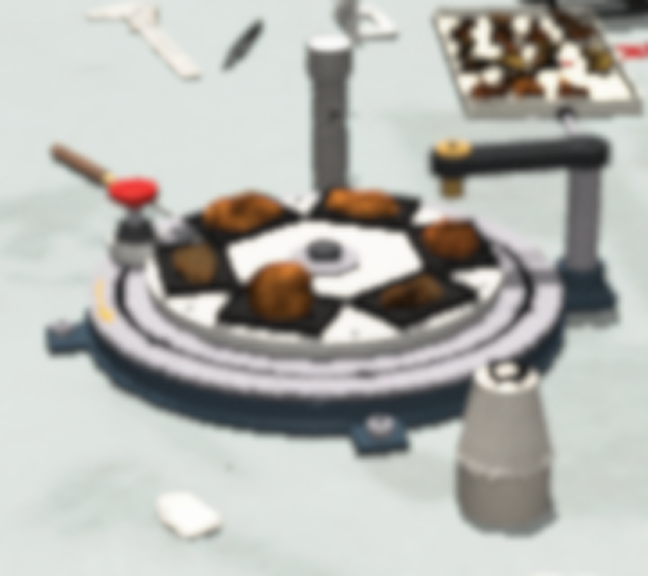

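```bash
cat > est.py <<'E'
from h import *
import cv2
from scipy.optimize import least_squares
t=load("top0");s=load("side0")
def redc(c,lo):
    im=c["image"].astype(int); m=((im[...,0]>120)&(im[...,1]<70)&(im[...,2]<70)).astype(np.uint8)
    n,l,st,ce=cv2.connectedComponentsWithStats(m)
    return [(st[i],ce[i]) for i in range(1,n) if st[i][4]>30]
for c in(t,s):
    for a in redc(c,0): print(a)
H=np.array([(354,131),(167,172),(108,353),(432,454),(485,270)])
H=(H+.5)/3.3-.5+[230,170]
P=np.array([back(t,u,v,.026)[:2] for u,v in H])
# indices: ccw order
k=np.array([5,0,1,3,4])
def f(x):
    a=x[2]+k*np.pi/3; return (P-x[:2]-.12*np.c_[np.cos(a),np.sin(a)]).ravel()
a=np.arctan2(*(P[1]-P.mean(0))[::-1])
o=least_squares(f,[*P.mean(0),a]); print(o.x,o.fun.reshape(-1,2)*1e3)
px,py,ph=o.x
hub=back(t,(297+.5)/3.3-.5+230,(306+.5)/3.3-.5+170,.042);print("hub",hub)
for i in(2,3):
    a=ph+i*np.pi/3; print(i,a,px+.12*np.cos(a),py+.12*np.sin(a))
print("knob top",back(t,301.8,320.6,.072))
a=ph+2*np.pi/3; q=[px+.12*np.cos(a),py+.12*np.sin(a),.068]
print(proj(s,q),proj(t,q[:2]+[.072]))
E
python3 est.py
```

```text
(array([ 75, 103,  24,  65, 743], dtype=int32), array([ 83.67967699, 137.18438762]))
(array([294, 313,  15,  16, 188], dtype=int32), array([301.07978723, 320.41489362]))
(array([251, 231,  12,   6,  52], dtype=int32), array([256.78846154, 233.46153846]))
[ 0.57067515 -0.01970557  0.71613057] [[ 0.43680104 -0.47561707]
 [ 0.56595474  1.2038923 ]
 [-0.02203744  0.41067948]
 [-0.03544188 -1.05439588]
 [-0.94527647 -0.08455882]]
hub [ 0.5714527  -0.01994819  0.042     ]
2 2.8105256680635633 0.4571916213120294 0.01930070351147482
3 3.857723219260161 0.48015296318461104 -0.09848204895853002
knob top [0.45651865 0.01695862 0.072     ]
[257.14869821 232.33481412] [300.5670946  320.27515019]
```

```bash
cat > g.py <<'E'
import numpy as np
C=np.array([0.5707,-0.0198]); A0=2.8105
def pose(th,z,R=.12):
    a=A0+th
    return [C[0]+R*np.cos(a),C[1]+R*np.sin(a),z],[np.pi,0,a-np.pi]
E
python3 - <<'E'
from station import r
from g import *
for th,z in((0,.2),(0,.067),(0.5,.059),(1.05,.054),(1.25,.054)):
    print(th,r.solve_ik(*pose(th,z)))
r.move_ptp(*pose(0,.2)); print(r.current_time_s())
r.move_linear(pose(0,.11)[0],velocity=.1)
print(r.current_time_s(),r.current_eef_pos(),r.current_tool_rot(),r.current_contact_force())
import cv2,pickle
for n in("side","top"):
    c=r.capture(n);im=c["image"][...,::-1]
    im=im[140:340,180:420] if n=="side" else im[170:370,210:450]
    cv2.imwrite(f"pics/{n}1.png",cv2.resize(im,None,fx=2.5,fy=2.5,interpolation=cv2.INTER_CUBIC))
E
```

```text
0 [ 0.35151806  0.1954054  -0.51575377  2.03541169  0.11894223  0.93905121
 -2.12838003]
0 [ 0.21491755  0.4018373  -0.38637077  2.14624838  0.25092997  0.63546411
 -2.24866924]
0.5 [ 0.28702647  0.40289715 -0.31862212  2.16129178  0.21709766  0.60677731
 -1.58873445]
1.05 [ 0.42984669  0.46581962 -0.3550516   2.0788674   0.26484603  0.63915003
 -0.95626212]
1.25 [ 0.47226771  0.49710132 -0.37974103  2.02973742  0.29025889  0.66574279
 -0.74774269]
2.4583
3.5083 [0.45768628 0.01928037 0.11046267] [-3.14125850e+00 -9.59961856e-04 -3.31039899e-01] [ 0.78403393 -0.13108351  0.09543637]
```

View pics/side1.png

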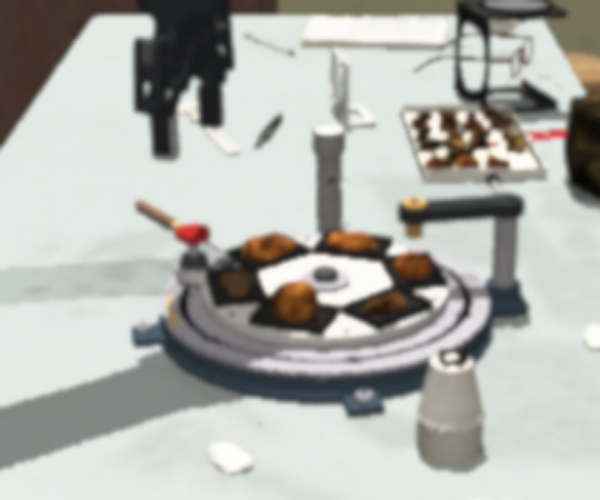

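View pics/top1.png

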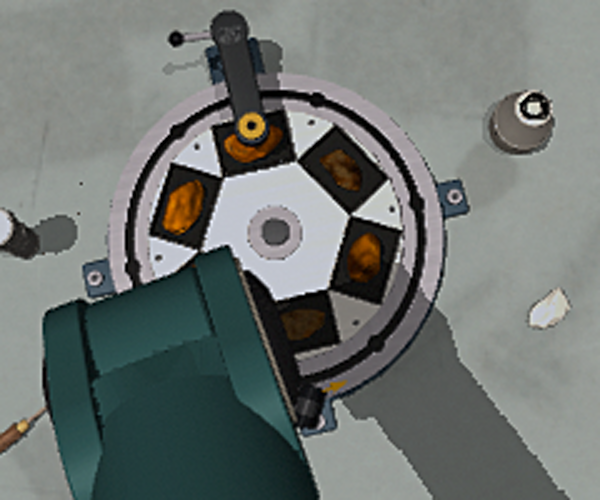

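```bash
python3 - <<'E'
from station import r
from g import *
print(r.move_linear(pose(0,.067)[0],velocity=.06,force_limit=8))
print(r.current_eef_pos(),r.current_contact_force())
import cv2
def pic(k):
    c=r.capture("side");im=c["image"][...,::-1][180:280,210:330]
    cv2.imwrite(f"pics/{k}.png",cv2.resize(im,None,fx=5,fy=5,interpolation=cv2.INTER_CUBIC))
pic("s2")
r.clamp()
print(r.current_time_s(),r.current_finger_gap(),r.current_eef_pos(),r.current_contact_force())
pic("s3")
E
```

```text
False
[0.45741881 0.01935594 0.0670894 ] [ 0.21973096 -0.56660526  0.80534504]
5.2917 0.0012799414342202966 [0.45722074 0.01920996 0.06699838] [ 0.45001065 -0.16552904  0.70452315]
```

View pics/s2.png

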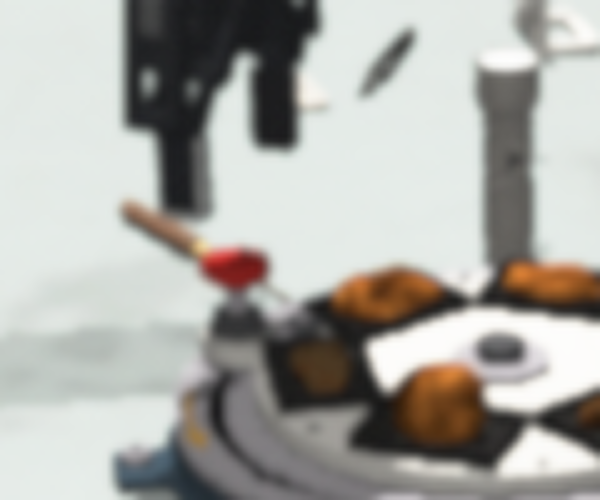

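View pics/s3.png

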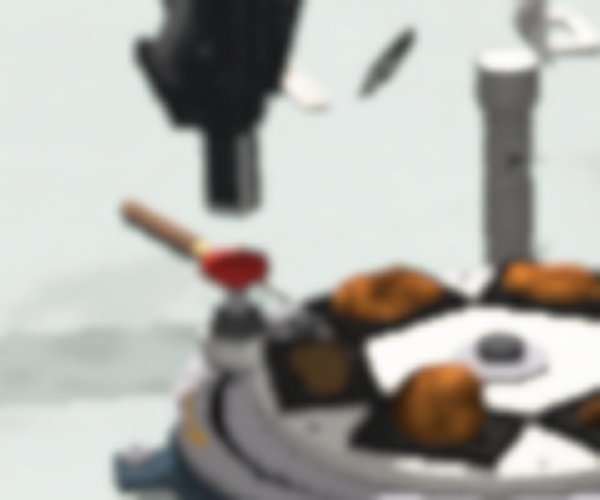

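```bash
python3 - <<'E'
from station import r
from h import *
import cv2,pickle
for n in("side","top"):
    c=r.capture(n);im=c["image"][...,::-1]; pickle.dump(c,open(n+"4.pkl","wb"))
    print(np.abs(np.array(c["R"])-load(n+"0")["R"]).max())
    p=r.current_eef_pos(); 
    for z in(0.056,.067): print(n,proj(c,[p[0],p[1],z]))
    cv2.imwrite(f"pics/{n}4.png",im)
print(r.current_q(),r.current_eef_pos(),r.current_tool_rot())
E
```

```text
0.0
side [257.39061759 237.51065461]
side [257.18029208 232.78415303]
0.0
top [301.08930617 320.2874311 ]
top [300.76653991 320.26426788]
[ 0.26163182  0.41139575 -0.44181132  2.143385    0.28927017  0.64276534
 -2.28319086] [0.4572297  0.01920433 0.06699248] [-3.14158921e+00 -6.97988773e-06 -3.31087419e-01]
```

View pics/side4.png

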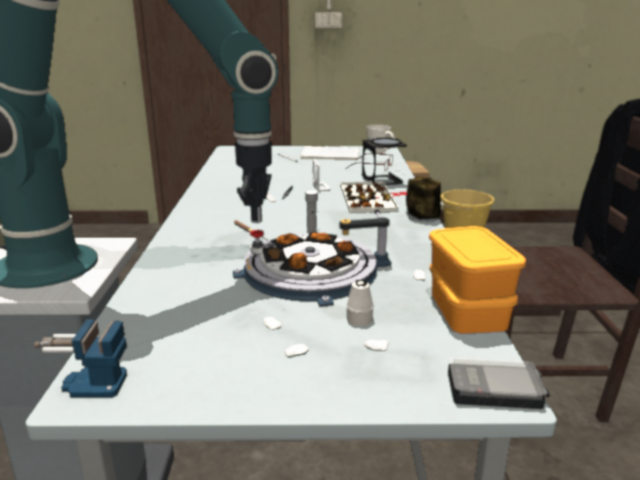

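View pics/top4.png

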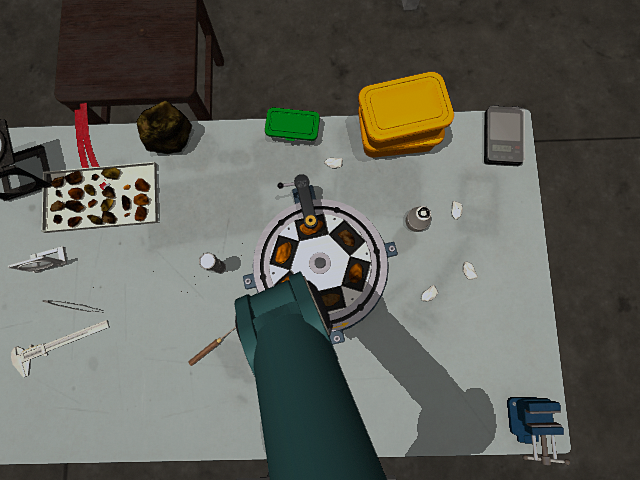

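```bash
python3 - <<'E'
from h import *
from scipy.optimize import least_squares
import cv2
s=load("side4");t=load("top4")
A0=2.8105;tan=np.array([-np.sin(A0),np.cos(A0),0])
a=np.array([247,222.8]);b=np.array([265,210])
for w in(.0425,.05):
  f=lambda T:np.r_[proj(s,T+w*tan)-(a if tan[1]<0 else b),proj(s,T-w*tan)-(b if tan[1]<0 else a)]
  o=least_squares(f,[.457,.02,.07]);print(w,o.x,o.fun)
  print(f([.457,.0193,.069]),f([.457,.0193,.105]))
# scale checks of static points
C=np.array([.5707,-.0198])
print("pivot side",proj(s,[*C,.042]),"bush",proj(s,[C[0]+.076*np.cos(A0-3.14159+.0),0,.074]))
im=cv2.resize(s["image"][130:330,200:400,::-1],None,fx=4,fy=4,interpolation=cv2.INTER_CUBIC)[:600,:800]
cv2.imwrite("pics/s5.png",im)
im=cv2.resize(t["image"][220:360,200:400,::-1],None,fx=4,fy=4,interpolation=cv2.INTER_CUBIC)
cv2.imwrite("pics/t5.png",im)
E
```

```text
0.0425 [ 0.46162998 -0.02360089  0.12086012] [ 0.32881798  0.41686595 -0.35103129 -0.44502735]
[ 1.57784560e+00  1.63026386e+01 -7.16333165e-03  1.51382789e+01] [ 0.754032    0.15874643 -0.59785817 -0.17775844]
0.05 [0.44057789 0.16566697 0.05110463] [ 0.32881809  0.41686591 -0.35103136 -0.44502724]
[ 0.02783938 17.62124087  1.34675865 13.98648696] [-0.81921692  1.40014814  0.77422971 -1.26043025]
pivot side [309.86960191 250.59583586] bush [343.80424126 232.89802022]
```

View pics/s5.png

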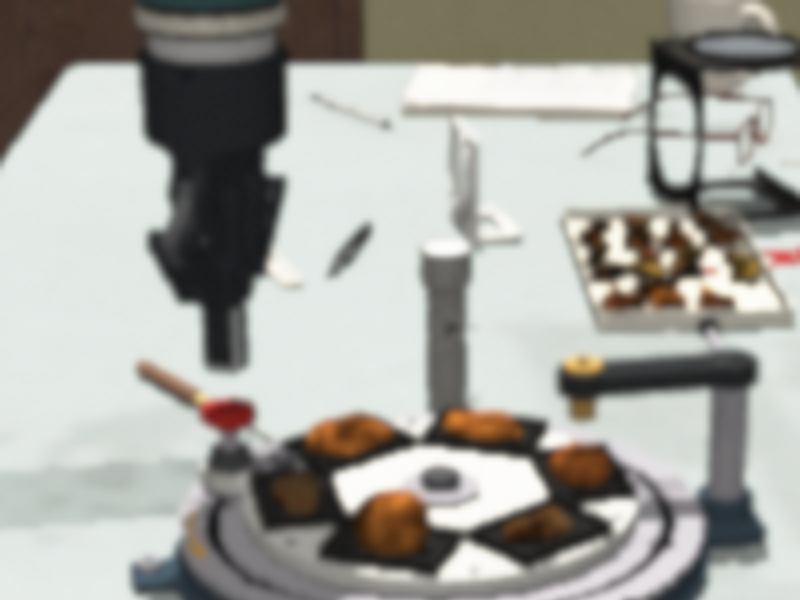

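View pics/t5.png

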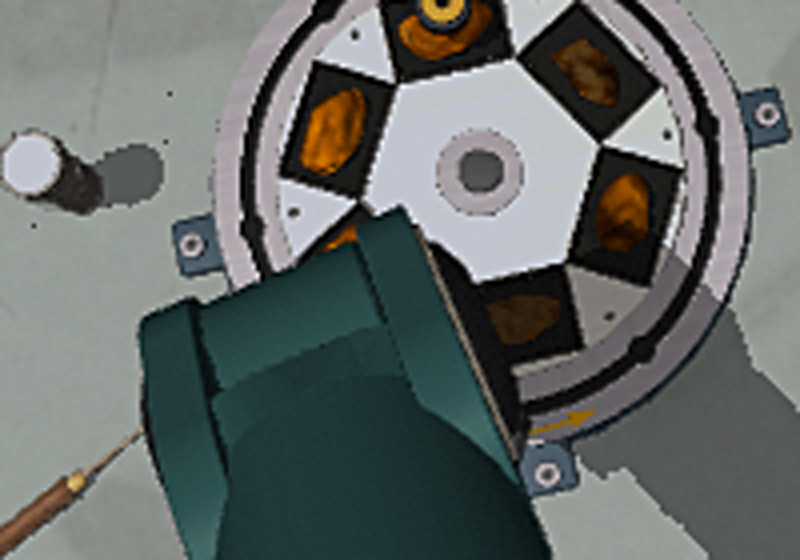

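```bash
python3 - <<'E'
from station import r
from g import *
print(r.move_linear(pose(0,.03)[0],velocity=.02,force_limit=3))
print(r.current_time_s(),r.current_eef_pos(),r.current_contact_force(),r.current_moment())
import cv2
c=r.capture("side");im=c["image"][...,::-1][180:280,210:330]
cv2.imwrite(f"pics/s6.png",cv2.resize(im,None,fx=5,fy=5,interpolation=cv2.INTER_CUBIC))
E
```

```text
True
6.5083 [0.45716872 0.01918468 0.04643327] [ 0.14643667 -0.4130994   4.22625793] [-0.05084294 -0.00526633 -0.0250696 ]
```

View pics/s6.png

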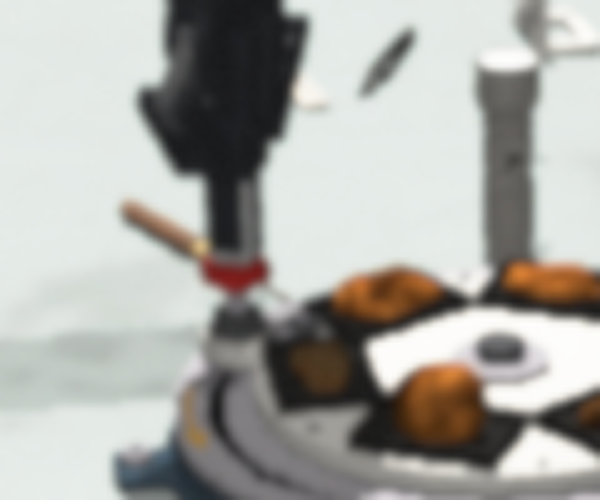

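```bash
python3 - <<'E'
from station import r
from g import *
r.move_linear(pose(0,.0385)[0],velocity=.03,force_limit=25)
r.dwell(.2)
print(r.current_time_s(),r.current_eef_pos(),r.current_contact_force())
for th in(.06,.14,.22,.3):
    p,o=pose(th,.0385)
    print(th,r.move_linear(p,o,velocity=.05,force_limit=25),r.current_time_s(),np.round(r.current_contact_force(),2),np.round(r.current_eef_pos(),4))
import cv2
c=r.capture("side");im=c["image"][...,::-1][190:310,220:400]
cv2.imwrite(f"pics/s7.png",cv2.resize(im,None,fx=4.4,fy=4.4,interpolation=cv2.INTER_CUBIC))
E
```

```text
7.175 [0.45726638 0.01921479 0.03884858] [-1.65834699  0.42849557  8.24168025]
0.06 False 7.4667 [-1.82 -0.1   7.36] [0.4551 0.0121 0.0389]
0.14 False 7.8083 [-0.69 -1.18  6.17] [0.4529 0.0027 0.0388]
0.22 False 8.15 [-1.17 -0.47  7.71] [ 0.4514 -0.0069  0.0388]
0.3 False 8.4917 [-0.91 -0.64  7.23] [ 0.4507 -0.0165  0.0388]
```

View pics/s7.png

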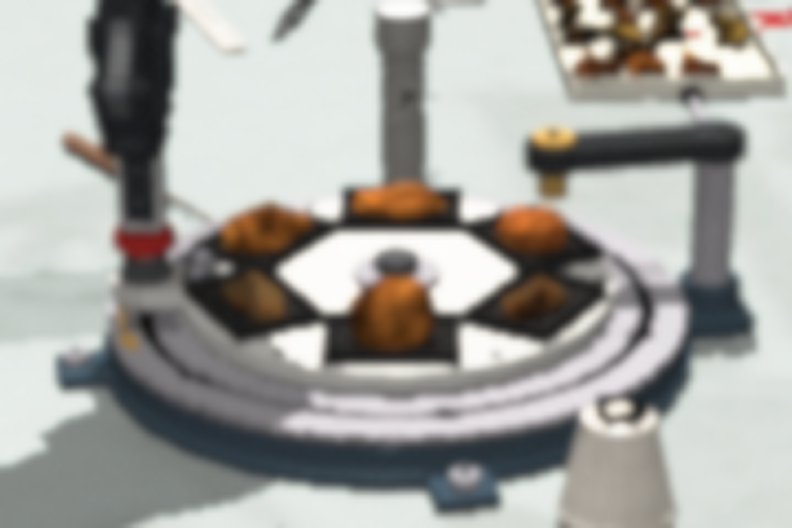

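```bash
python3 - <<'E'
from station import r
from g import *
for th in(.4,.5,.6,.7,.8,.88):
    p,o=pose(th,.0385)
    print(th,r.move_linear(p,o,velocity=.05,force_limit=25),r.current_time_s(),np.round(r.current_contact_force(),2),np.round(r.current_eef_pos(),4))
import cv2
def pic(k):
  c=r.capture("side");im=c["image"][...,::-1][190:310,220:400]
  cv2.imwrite(f"pics/{k}.png",cv2.resize(im,None,fx=4.4,fy=4.4,interpolation=cv2.INTER_CUBIC))
pic("s8")
p,o=pose(.88,.075); r.move_linear(p,velocity=.08)
print(r.current_time_s(),np.round(r.current_contact_force(),2))
pic("s9")
E
```

```text
0.4 False 8.9333 [-1.27 -0.5   6.88] [ 0.4509 -0.0286  0.0388]
0.5 False 9.325 [-1.53 -1.24  6.87] [ 0.4523 -0.0406  0.0388]
0.6 False 9.7167 [-1.18 -1.86  7.47] [ 0.455  -0.0523  0.0388]
0.7 False 10.1083 [-1.76 -2.05  6.98] [ 0.4588 -0.0638  0.0388]
0.8 False 10.5 [-0.86 -1.61  7.19] [ 0.4637 -0.0749  0.0388]
0.88 False 10.8417 [-1.22 -2.75  7.88] [ 0.4684 -0.0833  0.0388]
11.5 [ 0.54 -0.41 -0.4 ]
```

View pics/s8.png

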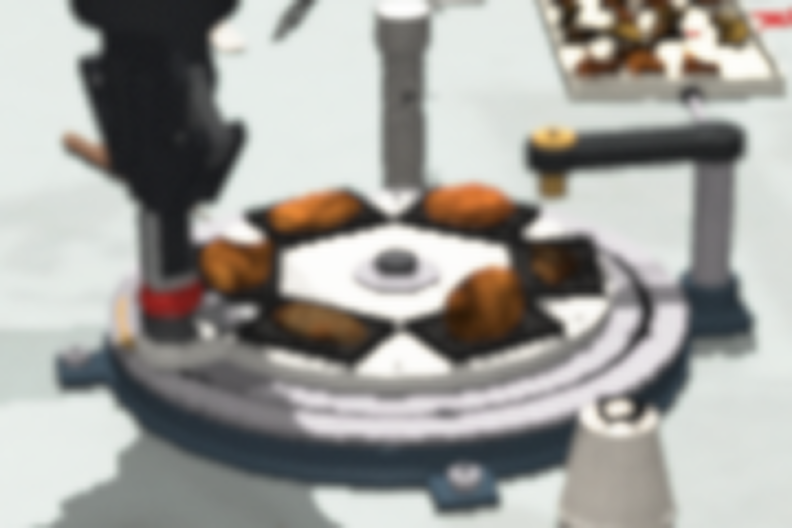

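View pics/s9.png

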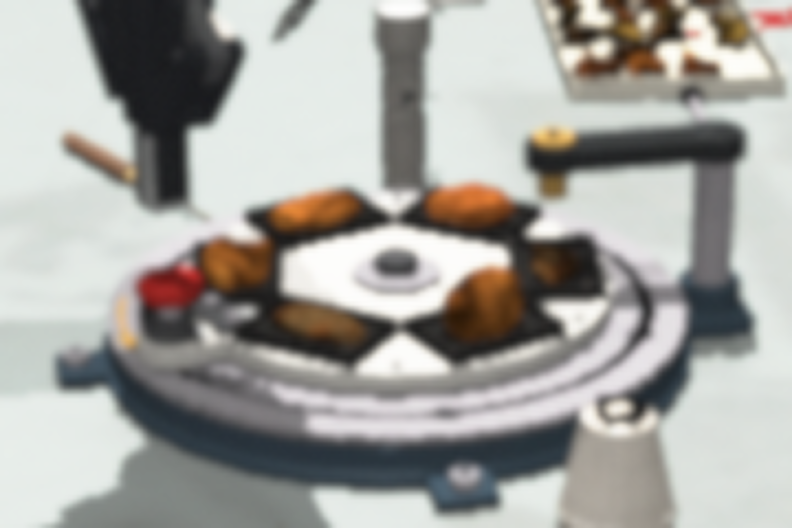

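```bash
python3 - <<'E'
from station import r
from g import *
p,o=pose(.5,.075,.123); r.move_linear(p,o,velocity=.1)
p,o=pose(.5,.0295,.123); print(r.move_linear(p,o,velocity=.06,force_limit=5),np.round(r.current_eef_pos(),4),np.round(r.current_contact_force(),2))
import cv2
def pic(k):
  c=r.capture("side");im=c["image"][...,::-1][190:310,220:400]
  cv2.imwrite(f"pics/{k}.png",cv2.resize(im,None,fx=4.4,fy=4.4,interpolation=cv2.INTER_CUBIC))
pic("s10")
print(r.current_time_s())
E
```

```text
False [ 0.4497 -0.0404  0.0297] [-0.21  0.16  0.16]
13.1167
```

View pics/s10.png

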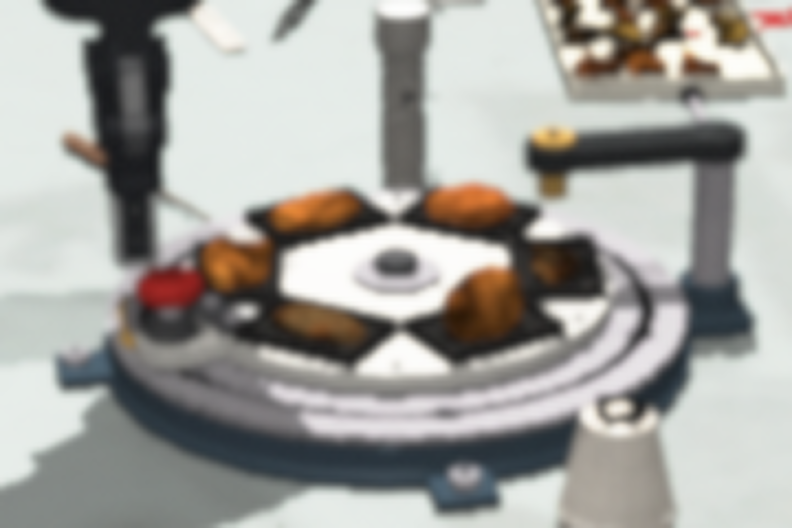

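```bash
python3 - <<'E'
from station import r
from g import *
th=.5
while th<.92:
    th+=.04
    p,o=pose(th,.0295,.123)
    hit=r.move_linear(p,o,velocity=.03,force_limit=5)
    print(round(th,2),hit,round(r.current_time_s(),2),np.round(r.current_contact_force(),2),np.round(r.current_eef_pos(),4))
    if hit: break
import cv2
def pic(k):
  c=r.capture("side");im=c["image"][...,::-1][190:310,220:400]
  cv2.imwrite(f"pics/{k}.png",cv2.resize(im,None,fx=4.4,fy=4.4,interpolation=cv2.INTER_CUBIC))
pic("s11")
E
```

```text
0.54 False 13.43 [0.12 0.35 0.44] [ 0.4506 -0.0455  0.0297]
0.58 False 13.75 [-0.13  0.51 -0.29] [ 0.4515 -0.0501  0.0296]
0.62 False 14.07 [-0.06  0.64  0.93] [ 0.4527 -0.0547  0.0295]
0.66 False 14.38 [ 1.16  0.46 -0.41] [ 0.4543 -0.0593  0.0295]
0.7 False 14.7 [-0.02  0.52 -0.27] [ 0.4558 -0.0639  0.0295]
0.74 False 15.02 [-0.82  0.94 -0.51] [ 0.4578 -0.0687  0.0295]
0.78 False 15.33 [-1.61  0.71  0.52] [ 0.4599 -0.0733  0.0295]
0.82 False 15.65 [-0.59 -0.76  0.03] [ 0.4624 -0.0779  0.0295]
0.86 True 15.86 [-0.59  0.85  1.84] [ 0.4627 -0.0794  0.0292]
```

View pics/s11.png

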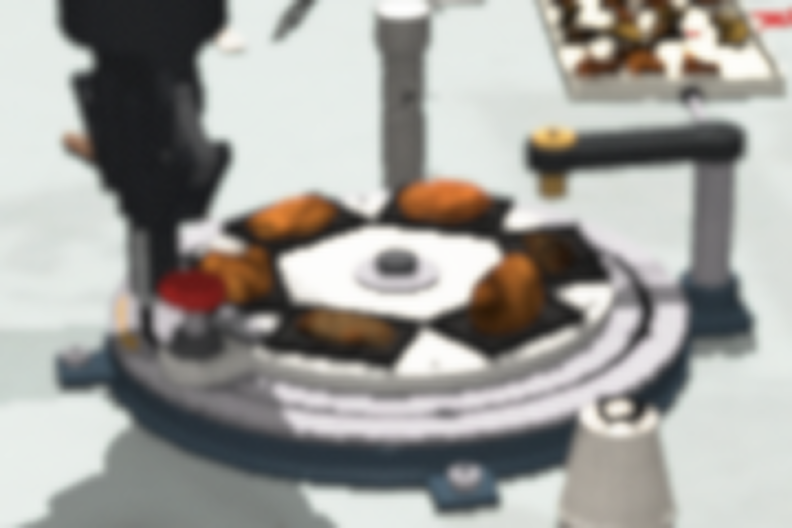

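```bash
python3 - <<'E'
from station import r
from g import *
for th in(.74,.6):
    p,o=pose(th,.0295,.124); r.move_linear(p,o,velocity=.06)
p,o=pose(.6,.15,.124); r.move_linear(p,velocity=.12)
r.move_ptp([.40,-.35,.25],[np.pi,0,.374])
print(r.current_time_s(),r.current_contact_force())
from h import *
import cv2,pickle
for n in("side","top"):
    c=r.capture(n);pickle.dump(c,open(n+"9.pkl","wb"));im=c["image"][...,::-1]
    im=im[190:310,220:400] if n=="side" else im[170:350,230:410]
    cv2.imwrite(f"pics/{n}9.png",cv2.resize(im,None,fx=4.4 if n=="side" else 3.3,fy=4.4 if n=="side" else 3.3,interpolation=cv2.INTER_CUBIC))
for th in(1.0,1.047):
  a=A0+th
  for z in(.068,.0625): print(th,z,proj(c,[C[0]+.12*np.cos(a),C[1]+.12*np.sin(a),z]),proj(load("side9"),[C[0]+.12*np.cos(a),C[1]+.12*np.sin(a),z]))
for n in("top","side"):
    im=load(n+"9")["image"].astype(int); m=((im[...,0]>120)&(im[...,1]<70)&(im[...,2]<70)).astype(np.uint8)
    k,l,st,ce=cv2.connectedComponentsWithStats(m); print([(st[i],ce[i]) for i in range(1,k) if st[i][4]>30])
E
```

```text
19.0667 [ 0.67799625  0.32847412 -0.63415233]
1.0 0.068 [359.52181692 308.45237322] [261.56310759 253.88521065]
1.0 0.0625 [359.31316568 308.53862373] [261.67022258 256.4392246 ]
1.047 0.068 [361.70141887 306.49706769] [263.21197922 254.78754636]
1.047 0.0625 [361.47914412 306.59560388] [263.31634374 257.34915412]
[(array([ 75, 103,  24,  65, 750], dtype=int32), array([ 83.684     , 137.10933333])), (array([279, 243,  11,  17,  92], dtype=int32), array([283.51086957, 250.80434783])), (array([355, 299,  15,  15, 184], dtype=int32), array([362.23369565, 305.81521739]))]
[(array([256, 250,  16,  10, 102], dtype=int32), array([263.29411765, 255.00980392]))]
```

View pics/side9.png

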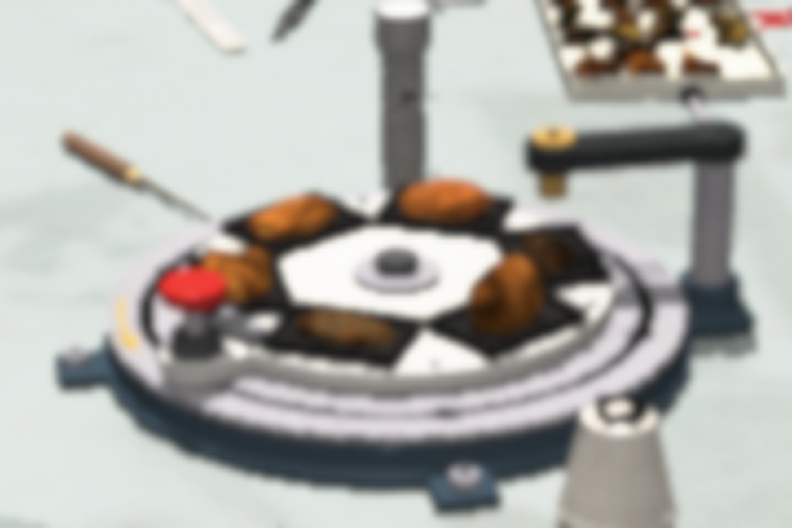

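View pics/top9.png

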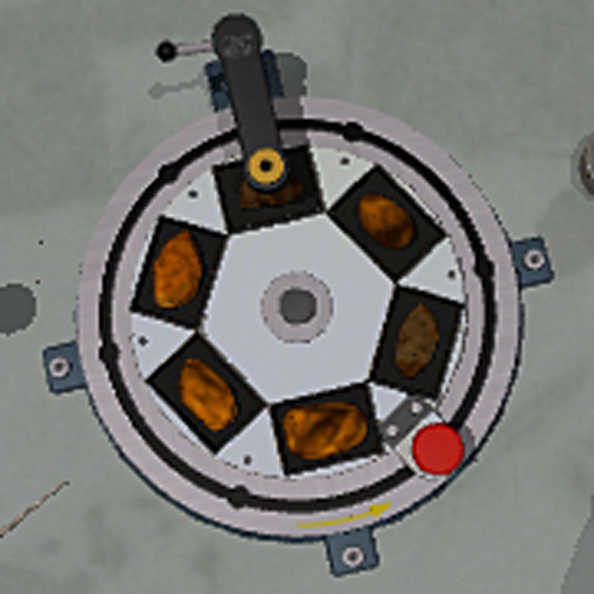

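```bash
python3 - <<'E'
from station import r
r.job_done(); print(r.current_time_s())
E
```

```text
the job is handed in; nothing more can be done
the job is handed in; nothing more can be done
```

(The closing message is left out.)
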